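# Arm the guarded supply switch

## Task

Switch on the grey supply box: with a finger under the front lip, swing its hinged steel guard up and keep it propped on the finger while you push the toggle beneath it right over to the back, then draw the finger out and let the guard drop fully shut. Nothing is to be picked up, and the jar, bottle and other things standing around the box stay where they are.

Things in the scene. Friction and masses are not known exactly. Their poses are not given: they have to be found in the camera images.
- switch_box: Grey supply switch box, fixed, 83x110x60 mm tall. Origin on the worktop; axes x front to back, y left, z up; the front faces roughly to the robot's left (+y of the world). Front face x = -38, back x = +45, flat deck z = 60 mm. Two hinge lugs at x = +15, y = +-38, up to z = 75; behind them two terminals and a lamp, 14 mm tall.
- guard (a joint): Angle of the guard, rad: 0 shut, grows as its front is lifted, stop at 0.9. Dark steel cap over the toggle, 64 mm wide, hinged at the back on two side arms, about 70 g, no spring: falls shut by itself from any angle once nothing props it. Side cheeks at y = +-30, 58 mm apart inside, x = -33 to +8, reach down to z = 87 mm when shut.
- guard_lip (a point): Middle of the lip's front edge, underside; shut: x = -56, z = 76 mm in box axes, 71 mm from the hinge line. Shut, the guard's roof (underside z = 98) runs forward to x = -33, a front wall drops to z = 76, and from its foot the lip, 3 mm thick (5 mm bead at its end), runs on level to x = -57: it overhangs the box's front face by 19 mm, free beneath.
- guard_hinge (a point): Middle of the guard's hinge line: x = +15, y = 0, z = 68 mm in box axes; the line runs along the box's y.
- toggle (a joint): Angle of the toggle under the guard, rad: 0 off (leans 20 degrees to the front, towards the lip), 0.70 on (leans 20 degrees to the back). Stiff: stays where it is left, about 2 N at the tip moves it; on means pushed right over to its stop.
- toggle_tip (a point): Centre of the round knob, 9 mm across, at the toggle's end: a 6 mm thick steel bat pivoted at x = -11, y = 0, z = 60 mm in box axes, 30 mm from this point. Off: tip at x = -21, z = 88 mm; on: x = -1, z = 88 mm.
- jar: bystander: small sample jar with a snap lid, 38 mm across, 48 mm tall; origin at the centre of its underside; loose, to be left standing where it is
- dropper: bystander: amber dropper bottle with a black cap, 34 mm across, 74 mm tall; origin at the centre of its underside; loose, to be left standing where it is
- objective: bystander: microscope objective standing on end, 26 mm across, 41 mm tall; origin at the centre of its underside; loose, to be left standing where it is
- specimen_a: bystander: resin-mounted specimen, a disc 30 mm across, 15 mm tall; origin at the centre of its underside; loose, to be left standing where it is
- specimen_b: bystander: resin-mounted specimen, a disc 30 mm across, 19 mm tall; origin at the centre of its underside; loose, to be left standing where it is
- hex_block: bystander: hexagonal hardness reference block, 52x59 mm, 12 mm tall; origin at the centre of its underside; loose, to be left standing where it is

How it is judged (in metres and radians):
On the way, in this order (a step that is already met when the one before it is completed fails the run):
1. the guard is lifted while the toggle is still off (value of joint guard above 0.35 rad and value of joint toggle below 0.2 rad), for 0.1 s.
2. the toggle is pushed on while the guard is still propped up (value of joint guard above 0.2 rad and value of joint toggle above 0.55 rad), for 0.1 s.
At the end, for the whole second after the job is handed in: The guard is shut (within 0.04 rad), the toggle beneath it is on (above 0.55 rad, its stop is at 0.70), and every bystander is within 20 mm of where it stood (value of joint guard below 0.04 rad and value of joint toggle above 0.55 rad and distance of each of jar, dropper, objective, specimen_a, specimen_b, hex_block from where it was at the start of the episode below 0.02 m); the robot touches nothing.
It fails at once if a bystander was shifted more than 20 mm, lifted or carried (distance of any of jar, dropper, objective, specimen_a, specimen_b, hex_block from where it was at the start of the episode above 0.02 m).
It fails at once if a bystander was tipped over (angle between any of jar, dropper, objective, specimen_a, specimen_b, hex_block's own z axis and vertical above 0.4 rad).
It also fails if it takes over 40 s, if anything falls off the work surface, if the arm or the gripper's body presses on something with over 40 N, if the wrist force passes 120 N, or if a joint passes its speed limit or range.

## Robot

A 6-joint arm with a two-finger parallel gripper is mounted at the origin on a cart in front of the work surface, level with it; the furniture and walls round the work are solid. World frame = base frame: x ahead of the robot, y to its left, z up, the work surface at z = 0. Lengths are in mm, angles in rad, forces in N, time in s.
With the tool pointing down it reaches from about 275 to 975 mm from the base axis. Payload 8.4 kg.
Tool frame: the origin (TCP) lies between the finger pads; the fingertips stand 25 mm ahead of it and the grasp point (between the pads) lies 6 mm ahead of it; z points along the fingers, x is the direction in which the jaws open and shut, and the axes are right-handed (so a half turn about z gives the same grasp; the last joint's range is limited). The gripper opens to 92 mm and grips with 3 to 60 N. Pads are 20 mm wide; open, the fingers measure 128 mm over their backs; the gripper's body (75 mm by 189 mm) begins 69 mm behind the grasp point.
Start: joints at [-1.137, 0.353, 1.633, -0, 1.155, -0.002], TCP at [263.834, -566.586, 239.583] pointing down, gripper open.
Joint ranges: [-2.63, 2.63], [-0.92, 2.1], [0.06, 2.66], [-1.3, 4.44], [0, 2.69], [-3.02, 3.02]. Speed limits (rad/s): [2.22, 2.22, 2.79, 3.14, 3.14, 3.14].

## Interface

Orientations are given as a unit quaternion [x, y, z, w].
In Python, from plant import monitor, viewer, ctrl gives the robot as it stands. The module is installed in compiled form; this text tells all that it offers.
- The arm moves only by the tool send_rows, never from a script. Its argument "motion" is one flat list of numbers, 7 for each row, row after row: the shift along the tool's x, y, z as a fraction of full scale, then the turn, a rotation vector about the tool's x, y, z as a fraction of full scale, then the closure, from 0 (fully open) to 1 (shut). In form: [dx, dy, dz, wx, wy, wz, gripper, dx, dy, dz, wx, wy, wz, gripper, ...]. A call has 1 to 12 rows; each row shifts and turns the commanded pose from where the row before left it, along the tool's axes as they then stand; what a row does not reach is not made up. Full scale, the value 1, is 0.12 m for a shift and 360 degrees for a turn. A row lasts 1/12 s, in which the tool goes at most 41.7 mm and 7.16 degrees, less where a joint would pass 70% of its speed; a pose out of reach is approached as far as the arm can. A call with a number of a shift or a turn outside -1 to 1 is refused whole. A call with a gripper value outside its range is refused whole. The fingers move at their own pace and stop on an object; "squeeze" is the grip in N (left out, the last holds). Time passes only in rows, so rows that do not move let the fingers close. It gives the time, the measured TCP pose, the force and the opening at its end, in the units of the state.
- monitor.sense(): the state, without advancing time (a new reading comes with each control period).
- viewer.grab_frame(name): name is "scene" or "top" or "wrist"; returns a dict with "img" (480x640x3 uint8, blue, green, red), "fx", "fy", "cx", "cy" (pixels), "world_from_camera" (4x4, takes a point from camera to world coordinates); the wrist camera has in their place "hand_eye" (4x4, takes a point from camera to tool coordinates, whose origin is the TCP and whose axes are the tool frame's). Camera axes: x right, y down, z forward; pixel columns grow to the right and rows downward; lengths in mm; the calibration is good to about 2 mm. A picture is of the moment at which its call begins: read the wrist's pose just before it. There is no depth.
- ctrl.job_done(): hands the job in, once; it reports no verdict.
The state is a dict: "t": time; "q": joint angles; "dq": joint speeds; "joint_torque": joint torques, N m; "tool_pos": TCP position; "orientation": TCP orientation; "ft_force": force on the tool from outside, world axes, zero at the start; "wrist_torque": the same for the moment, N m; "gripper_width": finger opening in mm.
Only numpy, scipy, OpenCV 4.12 (cv2) and the standard library are available. Lean on these libraries where they do the work, as an engineer would, in place of code of your own. Each camera call takes 0.05 s, during which the arm holds its last target.

## Working session

There is one attempt and no reset: what is moved stays moved. The work goes in short steps, Python scripts to look and compute and a tool call to move; the robot and the scene stay as the last step left them, time stands still between calls to the robot, and variables do not carry over. Pictures are saved under pics/ and viewed, and the job is handed in when it is done.

Besides the shell and the picture viewer there is one more tool, called after "Emit:" in YAML: its name, and indented under it one key for each argument. send_rows: Moves the arm, as the interface text tells. Its arguments: {"type":"object","properties":{"motion":{"type":"array"},"squeeze":{"type":"number"}},"required":["motion"]}

```bash
mkdir -p pics; python3 - <<'E'
from plant import monitor, viewer, ctrl
import cv2,numpy as np
s=monitor.sense();print({k:np.round(v,3).tolist() for k,v in s.items()})
for n in("scene","top","wrist"):
    f=viewer.grab_frame(n);cv2.imwrite(f"pics/{n}0.png",f["img"])
    print(n,f["fx"],f["fy"],f["cx"],f["cy"]);print(np.round(f.get("world_from_camera",f.get("hand_eye")),4).tolist())
E
```

```text
{'t': 0.0, 'q': [-1.137, 0.354, 1.634, -0.0, 1.155, -0.002], 'dq': [0.001, -0.001, -0.001, 0.001, -0.001, -0.001], 'joint_torque': [-0.001, -59.385, -33.421, 0.07, 0.023, -0.0], 'tool_pos': [263.651, -566.172, 238.872], 'orientation': [0.843, -0.537, -0.001, -0.0], 'ft_force': [0.066, 0.905, -0.005], 'wrist_torque': [0.005, 0.039, -0.044], 'gripper_width': 91.948}
scene 521.4369208731491 521.4369208731491 325.3298139988621 253.20869403082892
[[-0.5279, -0.4307, 0.7319, -121.4365], [-0.8492, 0.2544, -0.4628, 702.1618], [0.0131, -0.8659, -0.5001, 539.2995], [0.0, 0.0, 0.0, 1.0]]
top 575.4648515980002 575.4648515980002 326.6601729710207 241.65796225831065
[[-0.0077, -0.9821, 0.1882, 349.8059], [-0.9998, 0.0044, -0.0181, 294.2785], [0.0169, -0.1883, -0.982, 1106.6612], [0.0, 0.0, 0.0, 1.0]]
wrist 363.6402449956311 363.6402449956311 318.87348419226294 244.50947958002928
[[1.0, -0.0, -0.0002, -0.3683], [0.0001, 0.9715, 0.2369, -66.4467], [0.0002, -0.2369, 0.9715, -146.0547], [0.0, 0.0, 0.0, 1.0]]
```

View pics/scene0.png

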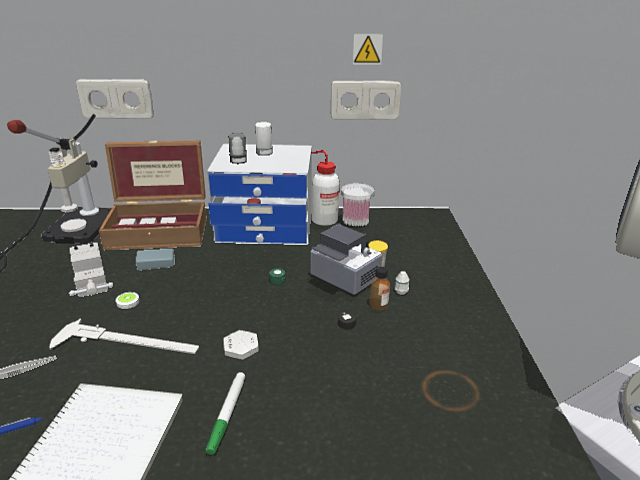

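View pics/top0.png

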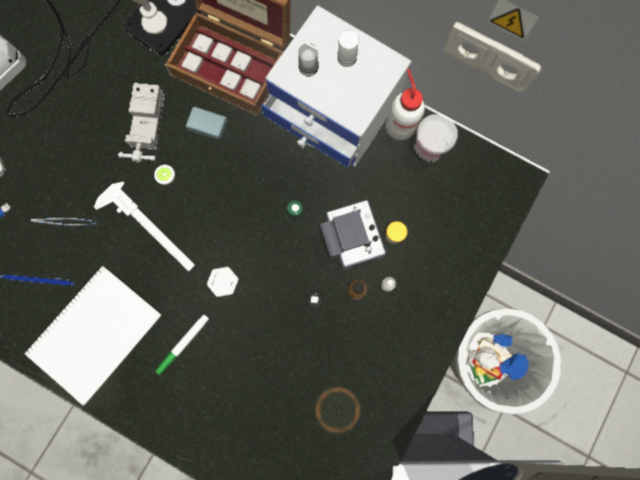

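```bash
python3 - <<'E'
import cv2
a=cv2.imread('pics/top0.png')[170:320,270:430];cv2.imwrite('pics/top0c.png',cv2.resize(a,(800,750)[:2],interpolation=cv2.INTER_CUBIC)[:600])
b=cv2.imread('pics/scene0.png')[210:340,260:430];cv2.imwrite('pics/scene0c.png',cv2.resize(b,None,fx=4.5,fy=4.5,interpolation=cv2.INTER_CUBIC))
E
```

```text
(no output)
```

View pics/top0c.png

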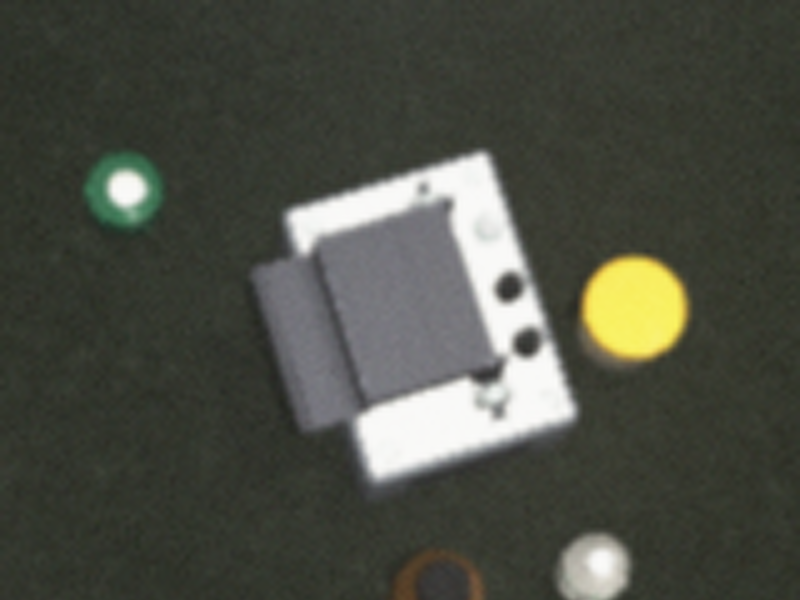

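View pics/scene0c.png

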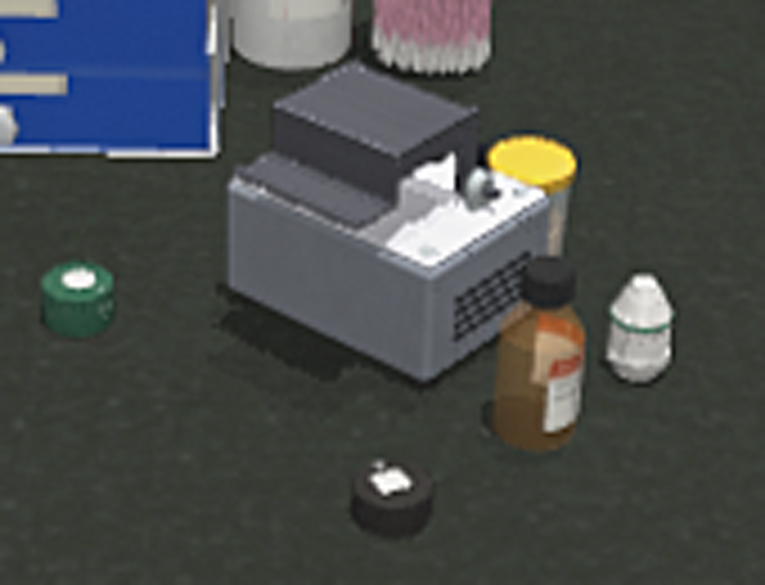

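View pics/wrist0.png

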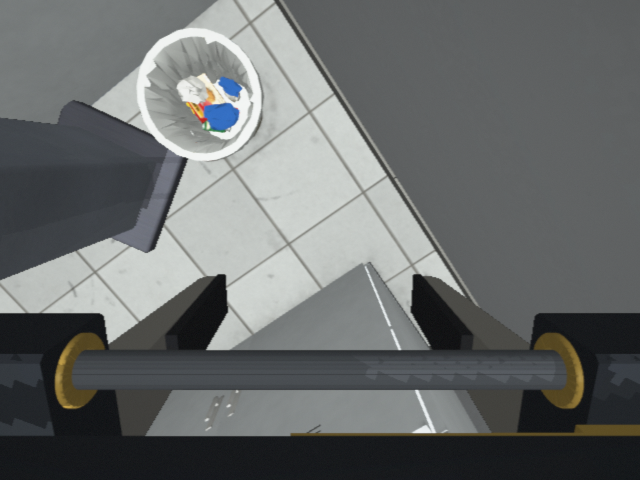

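```bash
cat > h.py <<'E'
from plant import monitor, viewer, ctrl
import cv2,numpy as np
from scipy.optimize import least_squares
from scipy.spatial.transform import Rotation as R
def proj(f,P,T=None):
    T=f["world_from_camera"] if T is None else T
    p=(np.atleast_2d(P)-T[:3,3])@T[:3,:3]
    return np.c_[f["fx"]*p[:,0]/p[:,2]+f["cx"],f["fy"]*p[:,1]/p[:,2]+f["cy"]]
def back(f,uv,z,T=None):
    T=f["world_from_camera"] if T is None else T
    d=T[:3,:3]@np.array([(uv[0]-f["cx"])/f["fx"],(uv[1]-f["cy"])/f["fy"],1])
    return T[:3,3]+d*(z-T[2,3])/d[2]
def w(p,B): # box->world
    c,s=np.cos(p[2]),np.sin(p[2]);B=np.atleast_2d(B)
    return np.c_[p[0]+c*B[:,0]-s*B[:,1],p[1]+s*B[:,0]+c*B[:,1],B[:,2]]
E
python3 - <<'E'
from h import *
ft=viewer.grab_frame("top");fs=viewer.grab_frame("scene")
bt=[[-38,55,60],[45,55,60],[45,-55,60],[-38,-55,60]];ut=[[327,212.4],[368,200.4],[385.4,252.4],[344,267]]
bs=[[-38,55,60],[-38,-55,60],[45,-55,60],[-38,55,0],[-38,-55,0]];us=[[311.1,250.4],[355.5,269.6],[381.8,253.3],[310.7,274.4],[354.4,294.4]]
for nm,use in(("both",(1,1)),("top",(1,0)),("scene",(0,1))):
    r=lambda p:np.r_[use[0]*(proj(ft,w(p,bt))-ut).ravel(),use[1]*(proj(fs,w(p,bs))-us).ravel()]
    o=least_squares(r,[450,-50,-1.3]);print(nm,o.x,o.cost);print(np.round(r(o.x),1))
    if nm=="both":p=o.x
Z=[("jar",(397,232),48),("dropper",(357.5,287),74),("objective",(389,283),41),("spA",(314,299),15),("spB",(295,208),19),("hex",(222,281),12)]
for n,uv,z in Z:
    q=back(ft,uv,z);d=q-np.r_[p[:2],0];c,s=np.cos(p[2]),np.sin(p[2]);print(n,np.round(q),"box",np.round([c*d[0]+s*d[1],-s*d[0]+c*d[1]]))
for b in ([-56,0,76],[15,0,68],[-57,32,79],[-57,-32,79],[-33,32,101],[-33,-32,101]): print(b,w(p,b).round(1),proj(ft,w(p,b)).round(1),proj(fs,w(p,b)).round(1))
E
```

```text
both [567.02273916 222.97961842  -1.27815624] 18.9153256959522
[-0.7 -1.4  0.4 -1.9  1.4  1.2 -0.  -0.3 -1.5 -1.5  0.4  0.3  2.1 -0.8
 -1.   1.6  0.1  3.8]
top [565.9406008  223.51667309  -1.27270211] 3.959557759100858
[-1.1 -0.7 -0.  -1.4  1.2  1.6 -0.1  0.3 -0.  -0.   0.   0.   0.  -0.
 -0.   0.   0.   0. ]
scene [569.58380078 221.19645828  -1.283338  ] 11.994186089472734
[ 0.  -0.   0.  -0.   0.   0.   0.  -0.  -1.3 -2.5  0.2 -0.6  2.  -1.6
 -0.8  0.7 -0.1  2.9]
jar [571. 142.  48.] box [ 78. -20.]
dropper [464. 220.  74.] box [-27. -99.]
objective [475. 159.  41.] box [  35. -107.]
spA [448. 299.  15.] box [-107.  -92.]
spB [625. 335.  19.] box [-91.  88.]
hex [484. 474.  12.] box [-264.   -7.]
[-56, 0, 76] [[550.9 276.6  76. ]] [[325.9 239.7]] [[325.5 255.1]]
[15, 0, 68] [[571.3 208.6  68. ]] [[362.6 229.5]] [[350.7 244.7]]
[-57, 32, 79] [[581.2 286.8  79. ]] [[320.3 223.2]] [[311.8 247.8]]
[-57, -32, 79] [[519.9 268.3  79. ]] [[330.7 256.2]] [[339.1 260.1]]
[-33, 32, 101] [[588.1 263.8 101. ]] [[333.1 216.7]] [[320.8 232.4]]
[-33, -32, 101] [[526.9 245.3 101. ]] [[343.9 250.2]] [[348.3 244. ]]
```

Emit:
send_rows:
  motion: [-0.136,-0.228,-0.063,0,0,0,1,-0.136,-0.228,-0.063,0,0,0,1,-0.136,-0.228,-0.063,0,0,0,1,-0.136,-0.228,-0.063,0,0,0,1,-0.136,-0.228,-0.063,0,0,0,1,-0.136,-0.228,-0.063,0,0,0,1,-0.136,-0.228,-0.063,0,0,0,1,-0.136,-0.228,-0.063,0,0,0,1,-0.136,-0.228,-0.063,0,0,0,1,-0.136,-0.228,-0.063,0,0,0,1]
  squeeze: 10

```text
t: 1.08
tool_pos: [443.5, -301.7, 315.6]
orientation: [0.843, -0.538, 0.0, 0.0]
ft_force: [0.8, -0.7, -0.2]
gripper_width: 27.7
```

```bash
python3 - <<'E'
from h import *
s=monitor.sense();print({k:np.round(v,4).tolist() for k,v in s.items()})
E
```

```text
{'t': 1.0833, 'q': [-0.6001, 0.147, 1.7326, -0.0, 1.2619, 0.535], 'dq': [0.7101, -0.084, -0.1006, -0.0021, 0.1828, 0.7057], 'joint_torque': [-5.8796, -46.8712, -34.2413, 0.0578, -0.1516, -1.189], 'tool_pos': [443.5328, -301.7019, 315.6204], 'orientation': [0.8432, -0.5376, 0.0001, 0.0], 'ft_force': [0.7868, -0.675, -0.2246], 'wrist_torque': [-0.0088, 0.0083, -0.0304], 'gripper_width': 27.6528}
```

```bash
python3 - <<'E'
from h import *
yaw=-1.276
X=np.array([np.cos(yaw),np.sin(yaw),0]);Y=np.array([-X[1],X[0],0]);Z=np.array([0,0,1.])
for a in(.3,.45,.6):
  for sg in(-1,1):
    z=np.cos(a)*X-np.sin(a)*Z;x=sg*Y;y=np.cross(z,x);Rt=np.c_[x,y,z]
    for s4 in(1,-1):
     for q1 in(.6,.75,.9):
      for q23 in(1.9,2.3):
        F=(R.from_euler('Z',q1)*R.from_euler('Y',q23)).as_matrix()
        M=F.T@Rt@R.from_euler('Z',-np.pi).as_matrix()
        e=R.from_matrix(M).as_euler('ZYZ'); print(a,sg,s4,q1,q23,np.round([s4*e[0],e[1],e[2]],2)) if s4==1 else 0
E
```

```text
0.3 -1 1 0.6 1.9 [-1.18  1.75 -2.73]
0.3 -1 1 0.6 2.3 [-1.15  1.59 -2.36]
0.3 -1 1 0.75 1.9 [-1.12  1.88 -2.67]
0.3 -1 1 0.75 2.3 [-1.04  1.69 -2.31]
0.3 -1 1 0.9 1.9 [-1.05  2.   -2.6 ]
0.3 -1 1 0.9 2.3 [-0.93  1.78 -2.25]
0.3 1 1 0.6 1.9 [-1.18  1.75  0.41]
0.3 1 1 0.6 2.3 [-1.15  1.59  0.78]
0.3 1 1 0.75 1.9 [-1.12  1.88  0.47]
0.3 1 1 0.75 2.3 [-1.04  1.69  0.83]
0.3 1 1 0.9 1.9 [-1.05  2.    0.54]
0.3 1 1 0.9 2.3 [-0.93  1.78  0.89]
0.45 -1 1 0.6 1.9 [-1.04  1.69 -2.71]
0.45 -1 1 0.6 2.3 [-1.04  1.48 -2.37]
0.45 -1 1 0.75 1.9 [-0.98  1.81 -2.63]
0.45 -1 1 0.75 2.3 [-0.94  1.58 -2.3 ]
0.45 -1 1 0.9 1.9 [-0.91  1.92 -2.55]
0.45 -1 1 0.9 2.3 [-0.84  1.66 -2.23]
0.45 1 1 0.6 1.9 [-1.04  1.69  0.43]
0.45 1 1 0.6 2.3 [-1.04  1.48  0.78]
0.45 1 1 0.75 1.9 [-0.98  1.81  0.51]
0.45 1 1 0.75 2.3 [-0.94  1.58  0.84]
0.45 1 1 0.9 1.9 [-0.91  1.92  0.59]
0.45 1 1 0.9 2.3 [-0.84  1.66  0.91]
0.6 -1 1 0.6 1.9 [-0.91  1.62 -2.7 ]
0.6 -1 1 0.6 2.3 [-0.93  1.38 -2.38]
0.6 -1 1 0.75 1.9 [-0.85  1.73 -2.61]
0.6 -1 1 0.75 2.3 [-0.84  1.46 -2.31]
0.6 -1 1 0.9 1.9 [-0.78  1.84 -2.51]
0.6 -1 1 0.9 2.3 [-0.75  1.54 -2.23]
0.6 1 1 0.6 1.9 [-0.91  1.62  0.44]
0.6 1 1 0.6 2.3 [-0.93  1.38  0.76]
0.6 1 1 0.75 1.9 [-0.85  1.73  0.53]
0.6 1 1 0.75 2.3 [-0.84  1.46  0.83]
0.6 1 1 0.9 1.9 [-0.78  1.84  0.63]
0.6 1 1 0.9 2.3 [-0.75  1.54  0.91]
```

Emit:
send_rows:
  motion: [-0.177,-0.113,-0.1,0,0,0,1,-0.177,-0.113,-0.1,0,0,0,1,-0.177,-0.113,-0.1,0,0,0,1,-0.177,-0.113,-0.1,0,0,0,1,-0.177,-0.113,-0.1,0,0,0,1,-0.177,-0.113,-0.1,0,0,0,1]

```text
t: 1.58
tool_pos: [462.8, -152.0, 387.8]
orientation: [0.843, -0.538, 0.0, -0.0]
ft_force: [0.0, 0.1, 0.7]
gripper_width: 0.2
```

```bash
python3 - <<'E'
from h import *
s=monitor.sense();print({k:np.round(v,4).tolist() for k,v in s.items()})
E
```

```text
{'t': 1.5833, 'q': [-0.3204, 0.0165, 1.7213, 0.0, 1.4037, 0.8146], 'dq': [0.6041, -0.1847, -0.1152, 0.0017, 0.2973, 0.5994], 'joint_torque': [-5.2453, -37.9797, -36.3779, 0.0094, -0.3916, -1.0241], 'tool_pos': [462.7959, -151.987, 387.8052], 'orientation': [0.8432, -0.5375, 0.0001, -0.0], 'ft_force': [0.0495, 0.0878, 0.6582], 'wrist_torque': [-0.0212, -0.0225, -0.0292], 'gripper_width': 0.2078}
```

Emit:
send_rows:
  motion: [-0.177,-0.113,0,0,0.012,-0.01,1,-0.177,-0.113,0,0,0.012,-0.01,1,-0.177,-0.113,0,0,0.012,-0.01,1,-0.177,-0.113,0,0,0.012,-0.01,1,-0.177,-0.113,0,0,0.012,-0.01,1]

```text
t: 2.0
tool_pos: [465.1, -28.1, 371.3]
orientation: [0.902, -0.389, 0.16, 0.1]
ft_force: [0.6, 0.6, -0.6]
gripper_width: 0.3
```

```bash
python3 - <<'E'
from h import *
s=monitor.sense();print({k:np.round(v,4).tolist() for k,v in s.items()})
E
```

```text
{'t': 2.0, 'q': [0.1812, -0.1127, 1.9284, -0.3728, 1.1886, 1.1119], 'dq': [1.2925, -0.1519, 0.5416, -1.0623, -0.3712, 0.955], 'joint_torque': [-11.5304, -29.8062, -38.959, -0.0028, -0.018, -1.7368], 'tool_pos': [465.0955, -28.1459, 371.3163], 'orientation': [0.9018, -0.3888, 0.16, 0.1001], 'ft_force': [0.5592, 0.5561, -0.6171], 'wrist_torque': [0.1682, 0.0816, -0.0217], 'gripper_width': 0.3406}
```

Emit:
send_rows:
  motion: [0,0,0,0.012,0.012,-0.01,1,0,0,0,0.012,0.012,-0.01,1,0,0,0,0,0,0,1]

```text
t: 2.25
tool_pos: [461.8, -28.6, 368.7]
orientation: [0.916, -0.308, 0.248, 0.071]
ft_force: [-0.9, -1.2, 0.3]
gripper_width: 0.6
```

```bash
python3 - <<'E'
from h import *
s=monitor.sense();print({k:np.round(v,4).tolist() for k,v in s.items()})
E
```

```text
{'t': 2.25, 'q': [0.1953, -0.23, 2.0714, -0.4475, 0.968, 1.0391], 'dq': [-0.0357, 0.0649, -0.1218, 0.0614, 0.166, 0.0592], 'joint_torque': [1.4124, -22.2243, -39.3951, -2.5874, -3.8258, -0.5242], 'tool_pos': [461.8086, -28.6047, 368.6856], 'orientation': [0.9158, -0.3082, 0.2478, 0.0706], 'ft_force': [-0.8546, -1.1913, 0.3201], 'wrist_torque': [0.1002, 0.1481, -0.0541], 'gripper_width': 0.6042}
```

```bash
cat >> h.py <<'E'
def fkm(q,k):
    a1,d1,L2,L3,e,T=k
    A=R.from_euler('Z',q[0]);B=A*R.from_euler('Y',q[1]);C=A*R.from_euler('Y',q[1]+q[2])
    p=A.apply([a1,0,0])+[0,0,d1]+B.apply([0,0,L2])+C.apply([e,0,L3])
    W=C*R.from_euler('Z',q[3])*R.from_euler('Y',q[4])*R.from_euler('Z',q[5]+np.pi)
    return p+W.apply([0,0,T]),W
E
python3 - <<'E'
from h import *
D=[([-1.137,0.3535,1.6335,0,1.155,-.002],[263.65,-566.2,238.87],[.843,-.537,0,0]),
([-0.6001,0.147,1.7326,-0.0,1.2619,0.535],[443.53,-301.70,315.62],[.8432,-.5376,0,0]),
([-0.3204,0.0165,1.7213,0.0,1.4037,0.8146],[462.796,-151.987,387.805],[.8432,-.5375,0,0]),
([0.1812,-0.1127,1.9284,-0.3728,1.1886,1.1119],[465.0955,-28.1459,371.3163],[0.9018,-0.3888,0.16,0.1001]),
([0.1953,-0.23,2.0714,-0.4475,0.968,1.0391],[461.8086,-28.6047,368.6856],[0.9158,-0.3082,0.2478,0.0706])]
for q,p,o in D: print((fkm(q,[0]*6)[1].inv()*R.from_quat(o)).magnitude())
r=lambda k:np.concatenate([fkm(q,k)[0]-p for q,p,o in D])
o=least_squares(r,[100,300,400,400,0,250]);print(o.x.round(1),np.abs(o.fun).max())
o2=least_squares(lambda k:r(np.r_[k[:4],0,k[4]]),[100,300,400,400,250]);print(o2.x.round(1),np.abs(o2.fun).max())
E
```

```text
0.0007424739027922028
0.00012011360116205532
9.298030446564277e-05
0.000103959109967151
0.00016712202504562542
[ -2.5 290.  564.1 496.   53.9 330.3] 1.4064157678919003
[-12.3 249.8 546.9 491.8 325.9] 5.607287400101541
```

```bash
cat >> h.py <<'E'
K=[-2.5,290,564.1,496,53.9,330.3]
LO=np.array([-2.63,-.92,.06,-1.3,0,-3.02]);HI=np.array([2.63,2.1,2.66,4.44,2.69,3.02])
BOX=[567.0,223.0,-1.276]
def tgt(tip,a,box=None,yawoff=0,sg=-1):
    """tool pose with fingertip-centre at box coords tip; pitched down by a"""
    b=BOX if box is None else box
    X=np.array([np.cos(b[2]+yawoff),np.sin(b[2]+yawoff),0]);Y=np.array([-X[1],X[0],0])
    z=np.cos(a)*X-np.sin(a)*np.array([0,0,1.]);x=sg*Y;y=np.cross(z,x)
    return w(b,tip)[0]-25*z,R.from_matrix(np.c_[x,y,z])
def ik(p,W,q0):
    def f(q):
        P,V=fkm(q,K);return np.r_[(P-p)/100,(V.inv()*W).as_rotvec()*3]
    best=None
    for s in(q0,[.85,.3,1.8,-.9,1.7,-2.4],[.85,.6,1.5,-.9,1.7,-2.4]):
        o=least_squares(f,np.clip(s,LO+.02,HI-.02),bounds=(LO,HI))
        if best is None or o.cost<best.cost-1e-9:best=o
    return best.x,best.cost
def rows(p,W,ps,Ws):
    out=[]
    for a,b in zip(ps,Ws):
        d=W.inv().apply(a-p)/120;t=(W.inv()*b).as_rotvec()/(2*np.pi)
        out.append(np.r_[d,t]);p,W=a,b
    return np.array(out)
def show(r,g=1):
    print("max shift %.3f turn %.4f"%(np.linalg.norm(r[:,:3],axis=1).max(),np.linalg.norm(r[:,3:],axis=1).max()))
    print("["+", ".join(", ".join("%g"%round(v,4) for v in x)+", %g"%g for x in r)+"]")
E
python3 - <<'E'
from h import *
q0=monitor.sense()["q"]
for nm,t,a in(("view",[-130,0,150],.42),("pre",[-85,0,62],.42),("in",[-50,0,62],.42),("up",[-45,0,95],.42),("push",[-5,0,80],.42),("viewlow",[-130,0,150],.6)):
    q,c=ik(*tgt(t,a),q0);print(nm,q.round(3),c)
E
```

```text
view [ 0.987  0.887  1.358 -0.801  1.773 -2.232] 4.2782535465948644e-30
pre [ 0.941  0.973  1.423 -0.82   1.645 -2.145] 1.724925473295707e-27
in [ 0.903  0.951  1.478 -0.847  1.603 -2.137] 3.7064340597872823e-29
up [ 0.898  0.901  1.493 -0.853  1.624 -2.166] 2.3411177714192056e-30
push [ 0.852  0.9    1.547 -0.887  1.566 -2.145] 3.3780072630418444e-31
viewlow [ 0.955  0.793  1.406 -0.712  1.649 -2.266] 4.511674548219328e-19
```

```bash
python3 - <<'E'
from h import *
s=monitor.sense();q0=s["q"];p0=np.array(s["tool_pos"]);W0=R.from_quat(s["orientation"])
pt,Wt=tgt([-130,0,150],.42);q,c=ik(pt,Wt,q0)
N=36
ps=[];Ws=[]
for u in np.arange(1,N+1)/N:
    P,V=fkm(q0+(q-q0)*u,K);ps.append(P+(1-u)*(p0-fkm(q0,K)[0]));Ws.append(V)
ps=np.array(ps)
print(np.c_[ps,[ (a+W.apply([0,0,25]))[2] for a,W in zip(ps,Ws)]][::4].round(0))
r=rows(p0,W0,ps,Ws).round(3)
for i in(0,12,24):show(r[i:i+12])
# replay rounding
P,V=p0,W0
for x in r: P=P+V.apply(x[:3]*120);V=V*R.from_rotvec(x[3:]*2*np.pi)
print(P,pt,(V.inv()*Wt).magnitude())
E
```

```text
[[468. -21. 365. 343.]
 [493.  10. 350. 328.]
 [515.  46. 333. 311.]
 [534.  86. 314. 292.]
 [548. 130. 292. 272.]
 [556. 177. 269. 250.]
 [558. 227. 243. 226.]
 [552. 279. 215. 200.]
 [538. 331. 184. 172.]]
max shift 0.102 turn 0.0195
[-0.009, -0.079, 0.03, -0.003, -0.002, -0.019, 1, -0.001, -0.082, 0.029, -0.003, -0.002, -0.019, 1, 0.007, -0.084, 0.027, -0.003, -0.002, -0.019, 1, 0.016, -0.085, 0.025, -0.003, -0.002, -0.019, 1, 0.024, -0.085, 0.023, -0.003, -0.003, -0.019, 1, 0.033, -0.084, 0.021, -0.002, -0.003, -0.019, 1, 0.041, -0.082, 0.019, -0.002, -0.003, -0.019, 1, 0.05, -0.08, 0.017, -0.002, -0.003, -0.019, 1, 0.058, -0.076, 0.014, -0.002, -0.003, -0.019, 1, 0.066, -0.072, 0.012, -0.002, -0.003, -0.019, 1, 0.074, -0.066, 0.009, -0.002, -0.003, -0.019, 1, 0.081, -0.061, 0.006, -0.001, -0.003, -0.019, 1]
max shift 0.118 turn 0.0194
[0.087, -0.054, 0.004, -0.001, -0.003, -0.019, 1, 0.093, -0.046, 0.001, -0.001, -0.004, -0.019, 1, 0.098, -0.039, -0.002, -0.001, -0.004, -0.019, 1, 0.102, -0.03, -0.005, -0.001, -0.004, -0.019, 1, 0.106, -0.021, -0.008, -0.001, -0.004, -0.019, 1, 
[... 325 characters left out ...]
 shift 0.134 turn 0.0187
[0.102, 0.053, -0.035, 0.002, -0.004, -0.018, 1, 0.097, 0.061, -0.039, 0.002, -0.004, -0.018, 1, 0.092, 0.069, -0.042, 0.002, -0.004, -0.018, 1, 0.087, 0.076, -0.046, 0.003, -0.004, -0.018, 1, 0.08, 0.082, -0.05, 0.003, -0.004, -0.018, 1, 0.074, 0.088, -0.053, 0.003, -0.004, -0.018, 1, 0.067, 0.093, -0.056, 0.004, -0.003, -0.017, 1, 0.059, 0.098, -0.06, 0.004, -0.003, -0.017, 1, 0.052, 0.102, -0.063, 0.004, -0.003, -0.017, 1, 0.044, 0.105, -0.067, 0.004, -0.003, -0.017, 1, 0.036, 0.107, -0.07, 0.005, -0.002, -0.017, 1, 0.028, 0.109, -0.073, 0.005, -0.002, -0.017, 1]
[522.26466102 368.15159496 158.39463378] [522.59681906 369.23446163 160.19401133] 0.014054034362558103
```

Emit:
send_rows:
  motion: [-0.009,-0.079,0.03,-0.003,-0.002,-0.019,1,-0.001,-0.082,0.029,-0.003,-0.002,-0.019,1,0.007,-0.084,0.027,-0.003,-0.002,-0.019,1,0.016,-0.085,0.025,-0.003,-0.002,-0.019,1,0.024,-0.085,0.023,-0.003,-0.003,-0.019,1,0.033,-0.084,0.021,-0.002,-0.003,-0.019,1,0.041,-0.082,0.019,-0.002,-0.003,-0.019,1,0.05,-0.08,0.017,-0.002,-0.003,-0.019,1,0.058,-0.076,0.014,-0.002,-0.003,-0.019,1,0.066,-0.072,0.012,-0.002,-0.003,-0.019,1,0.074,-0.066,0.009,-0.002,-0.003,-0.019,1,0.081,-0.061,0.006,-0.001,-0.003,-0.019,1]

```text
t: 3.25
tool_pos: [533.9, 74.2, 320.4]
orientation: [0.904, 0.337, 0.017, 0.262]
ft_force: [0.4, 0.6, -0.1]
gripper_width: 0.7
```

Emit:
send_rows:
  motion: [0.087,-0.054,0.004,-0.001,-0.003,-0.019,1,0.093,-0.046,0.001,-0.001,-0.004,-0.019,1,0.098,-0.039,-0.002,-0.001,-0.004,-0.019,1,0.102,-0.03,-0.005,-0.001,-0.004,-0.019,1,0.106,-0.021,-0.008,-0.001,-0.004,-0.019,1,0.108,-0.012,-0.012,0,-0.004,-0.019,1,0.11,-0.003,-0.015,0,-0.004,-0.019,1,0.111,0.007,-0.018,0,-0.004,-0.018,1,0.111,0.016,-0.022,0,-0.004,-0.018,1,0.11,0.026,-0.025,0.001,-0.004,-0.018,1,0.108,0.035,-0.028,0.001,-0.004,-0.018,1,0.105,0.044,-0.032,0.001,-0.004,-0.018,1]

```text
t: 4.25
tool_pos: [562.7, 213.4, 250.5]
orientation: [0.467, 0.794, -0.284, 0.266]
ft_force: [0.4, -1.3, -0.2]
gripper_width: 0.4
```

Emit:
send_rows:
  motion: [0.102,0.053,-0.035,0.002,-0.004,-0.018,1,0.097,0.061,-0.039,0.002,-0.004,-0.018,1,0.092,0.069,-0.042,0.002,-0.004,-0.018,1,0.087,0.076,-0.046,0.003,-0.004,-0.018,1,0.08,0.082,-0.05,0.003,-0.004,-0.018,1,0.074,0.088,-0.053,0.003,-0.004,-0.018,1,0.067,0.093,-0.056,0.004,-0.003,-0.017,1,0.059,0.098,-0.06,0.004,-0.003,-0.017,1,0.052,0.102,-0.063,0.004,-0.003,-0.017,1,0.044,0.105,-0.067,0.004,-0.003,-0.017,1,0.036,0.107,-0.07,0.005,-0.002,-0.017,1,0.028,0.109,-0.073,0.005,-0.002,-0.017,1]

```text
t: 5.25
tool_pos: [527.8, 367.7, 159.9]
orientation: [-0.121, 0.827, -0.544, 0.08]
ft_force: [0.2, -0.0, 0.0]
gripper_width: 0.4
```

Emit:
send_rows:
  motion: [0,0,0,0,0,0,1,0,0,0,0,0,0,1]

```text
t: 5.42
tool_pos: [527.5, 367.3, 159.3]
orientation: [-0.119, 0.827, -0.543, 0.081]
ft_force: [0.4, -0.7, 0.2]
gripper_width: 0.5
```

```bash
python3 - <<'E'
from h import *
s=monitor.sense();print(s["t"],s["q"],s["tool_pos"],s["orientation"])
P,V=fkm(s["q"],K);print(P-s["tool_pos"])
T=np.eye(4);T[:3,:3]=R.from_quat(s["orientation"]).as_matrix();T[:3,3]=s["tool_pos"]
f=viewer.grab_frame("wrist");C=T@f["hand_eye"];np.save("C1.npy",C)
cv2.imwrite("pics/w1.png",f["img"])
for b in ([-38,55,60],[-38,-55,60],[45,55,60],[45,-55,60],[-57,32,79],[-57,-32,79],[-33,32,101],[-33,-32,101]):print(b,proj(f,w(BOX,b),C).round(0))
f=viewer.grab_frame("scene");cv2.imwrite("pics/s1.png",f["img"])
E
```

```text
5.4167 [ 0.98264393  0.90052703  1.34673557 -0.80843814  1.78071095 -2.22674571] [527.47718331 367.34591275 159.31974703] [-0.11901565  0.82702536 -0.54338341  0.08123303]
[-0.62566274  1.58270478 -2.3381053 ]
[-38, 55, 60] [[259. 295.]]
[-38, -55, 60] [[389. 294.]]
[45, 55, 60] [[269. 237.]]
[45, -55, 60] [[376. 237.]]
[-57, 32, 79] [[283. 295.]]
[-57, -32, 79] [[366. 294.]]
[-33, 32, 101] [[283. 253.]]
[-33, -32, 101] [[365. 253.]]
```

View pics/w1.png

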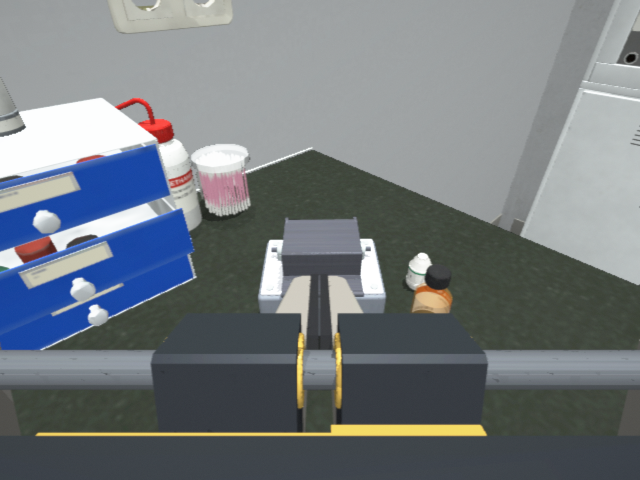

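View pics/s1.png

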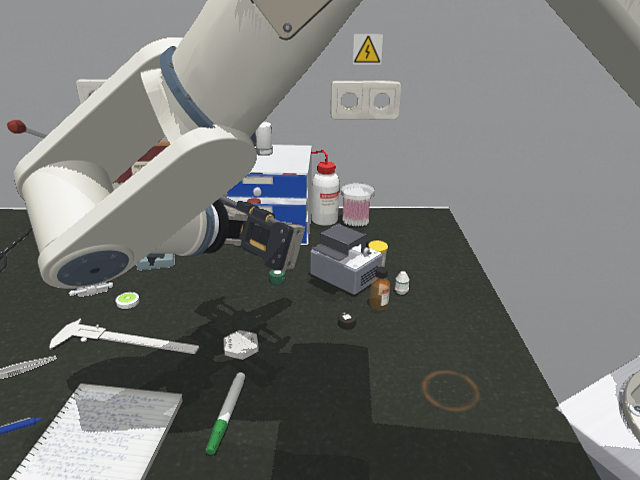

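```bash
python3 - <<'E'
import cv2
b=cv2.imread('pics/w1.png')[205:325,240:400];cv2.imwrite('pics/w1c.png',cv2.resize(b,None,fx=5,fy=5,interpolation=cv2.INTER_CUBIC))
E
```

```text
(no output)
```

View pics/w1c.png

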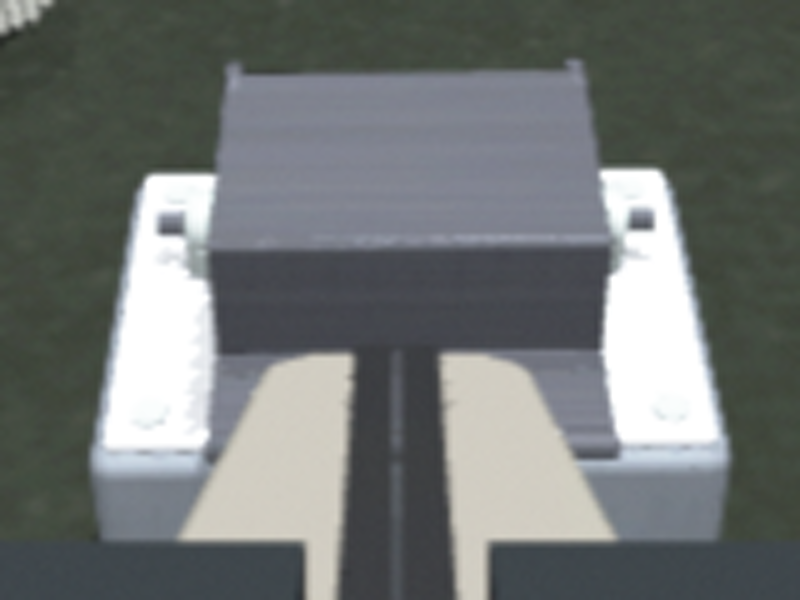

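```bash
python3 - <<'E'
from h import *
C=np.load("C1.npy")
f=dict(fx=363.64,fy=363.64,cx=318.873,cy=244.509)
B=[[-38,55,60],[-38,-55,60],[45,55,60],[45,-55,60],[-57,32,78],[-57,-32,78],[-33,32,101],[-33,-32,101]]
U=np.array([[259.4,295],[385,294.4],[269,240],[373,239],[281.6,296.6],[364,296.4],[282,254.6],[361.6,254]])
o=least_squares(lambda p:(proj(f,w(p[:3],np.array(B)+[0,0,p[3]]),C)-U).ravel(),[567,223,-1.276,0]);print(o.x,o.fun.reshape(-1,2).round(1))
o=least_squares(lambda p:(proj(f,w(p[:3],np.array(B)),C)-U).ravel(),[567,223,-1.276]);print(o.x,o.fun.reshape(-1,2).round(1))
E
```

```text
[570.14525248 217.21920562  -1.27524738  -6.93030404] [[-0.6  0.7]
 [ 0.5  0.3]
 [-0.3 -0.8]
 [ 0.4 -0.6]
 [ 0.7 -0.1]
 [-1.3 -0.6]
 [ 0.7  0.5]
 [-0.1  0.4]]
[568.10359811 224.27345795  -1.27518962] [[-2.7  1.1]
 [ 2.6  0.6]
 [-1.7 -2. ]
 [ 1.8 -1.9]
 [-0.7  0.3]
 [ 0.1 -0.2]
 [-0.7 -0.6]
 [ 1.3 -0.6]]
```

```bash
sed -i 's/^BOX=.*/BOX=[568.0,223.3,-1.2755]/' h.py; cat >> h.py <<'E'
A=.42
def corner(x,z,y=0): return tgt([x-10*np.sin(A),y,z-10*np.cos(A)],A)
def where():
    s=monitor.sense();p=np.array(s["tool_pos"]);W=R.from_quat(s["orientation"])
    t=p+W.apply([0,-10,25]);d=t-[BOX[0],BOX[1],0];c,ss=np.cos(BOX[2]),np.sin(BOX[2])
    print("t %.2f corner box x,y,z"%s["t"],np.round([c*d[0]+ss*d[1],-ss*d[0]+c*d[1],d[2]],1),"F",np.round(s["ft_force"],1), "Fbox x,y",np.round([c*s["ft_force"][0]+ss*s["ft_force"][1],-ss*s["ft_force"][0]+c*s["ft_force"][1]],1))
    return p,W
def line(way,ns,dec=3):
    p,W=where();P,V=p,W
    for (x,z,*y),n in zip(way,ns):
        pt,Wt=corner(x,z,*y);rv=(W.inv()*Wt).as_rotvec();ps=[p+(pt-p)*u for u in np.arange(1,n+1)/n];Ws=[W*R.from_rotvec(rv*u) for u in np.arange(1,n+1)/n]
        r=rows(p,W,ps,Ws).round(dec);show(r);p,W=pt,Wt
        q,c=ik(pt,Wt,monitor.sense()["q"]);print("ik",q.round(2),"%.1e"%c)
E
python3 -c "
from h import *
line([(-85,66),(-45,66),(-45,84)],[12,6,4])"
```

```text
t 5.52 corner box x,y,z [-121.9    3.6  160.2] F [-0.7 -1.   0.1] Fbox x,y [ 0.8 -1. ]
max shift 0.071 turn 0.0000
[0.003, 0.05, 0.049, -0, -0, -0, 1, 0.003, 0.05, 0.049, -0, -0, -0, 1, 0.003, 0.05, 0.05, -0, -0, -0, 1, 0.003, 0.049, 0.05, -0, -0, -0, 1, 0.003, 0.049, 0.05, -0, -0, -0, 1, 0.003, 0.049, 0.05, -0, -0, -0, 1, 0.003, 0.049, 0.05, -0, -0, -0, 1, 0.003, 0.049, 0.05, -0, -0, -0, 1, 0.003, 0.049, 0.05, -0, -0, -0, 1, 0.003, 0.049, 0.05, -0, -0, -0, 1, 0.003, 0.049, 0.05, -0, -0, -0, 1, 0.003, 0.049, 0.05, -0, -0, -0, 1]
ik [ 0.94  0.98  1.41 -0.82  1.65 -2.14] 2.4e-23
max shift 0.056 turn 0.0000
[-0, -0.023, 0.051, 0, 0, 0, 1, -0, -0.023, 0.051, 0, 0, 0, 1, -0, -0.023, 0.051, 0, 0, 0, 1, 0, -0.023, 0.051, 0, 0, 0, 1, -0, -0.023, 0.051, 0, 0, 0, 1, -0, -0.023, 0.051, 0, 0, 0, 1]
ik [ 0.9   0.96  1.48 -0.85  1.6  -2.13] 5.1e-19
max shift 0.037 turn 0.0000
[0, -0.034, -0.015, 0, 0, 0, 1, 0, -0.034, -0.015, 0, 0, 0, 1, 0, -0.034, -0.015, 0, 0, 0, 1, 0, -0.034, -0.015, 0, 0, 0, 1]
ik [ 0.9   0.93  1.48 -0.85  1.61 -2.15] 4.9e-20
```

Emit:
send_rows:
  motion: [0.003,0.05,0.05,0,0,0,1,0.003,0.05,0.05,0,0,0,1,0.003,0.05,0.05,0,0,0,1,0.003,0.05,0.05,0,0,0,1,0.003,0.05,0.05,0,0,0,1,0.003,0.05,0.05,0,0,0,1,0.003,0.05,0.05,0,0,0,1,0.003,0.05,0.05,0,0,0,1,0.003,0.05,0.05,0,0,0,1,0.003,0.05,0.05,0,0,0,1,0.003,0.05,0.05,0,0,0,1,0.003,0.05,0.05,0,0,0,1]

```text
t: 6.52
tool_pos: [534.7, 330.0, 65.2]
orientation: [-0.12, 0.827, -0.543, 0.082]
ft_force: [-0.3, -0.2, -0.7]
gripper_width: 0.5
```

Emit:
send_rows:
  motion: [0,0,0,0,0,0,1]

```text
t: 6.6
tool_pos: [534.3, 329.1, 64.2]
orientation: [-0.121, 0.827, -0.543, 0.081]
ft_force: [-0.2, 0.1, 0.3]
gripper_width: 0.4
```

```bash
cat >> h.py <<'E'
def pic(n):
    f=viewer.grab_frame("scene");b=f["img"][190:340,230:430];cv2.imwrite(f"pics/s{n}.png",cv2.resize(b,None,fx=4,fy=4,interpolation=cv2.INTER_CUBIC))
    f=viewer.grab_frame("wrist");b=f["img"][170:350,200:440];cv2.imwrite(f"pics/w{n}.png",cv2.resize(b,None,fx=3,fy=3,interpolation=cv2.INTER_CUBIC))
E
python3 -c "
from h import *
pic(2)
line([(-45,66),(-45,84)],[6,4])"
```

```text
t 6.70 corner box x,y,z [-84.9  -0.9  65. ] F [ 0.1 -0.3  0.6] Fbox x,y [0.3 0. ]
max shift 0.055 turn 0.0000
[-0.001, -0.024, 0.05, -0, -0, -0, 1, -0.001, -0.024, 0.05, -0, -0, -0, 1, -0.001, -0.024, 0.05, -0, -0, -0, 1, -0.001, -0.024, 0.05, -0, -0, -0, 1, -0.001, -0.024, 0.05, -0, -0, -0, 1, -0.001, -0.024, 0.05, -0, -0, -0, 1]
ik [ 0.9   0.96  1.48 -0.85  1.6  -2.13] 1.8e-29
max shift 0.037 turn 0.0000
[0, -0.034, -0.015, 0, 0, 0, 1, 0, -0.034, -0.015, 0, 0, 0, 1, 0, -0.034, -0.015, 0, 0, 0, 1, 0, -0.034, -0.015, 0, 0, 0, 1]
ik [ 0.9   0.93  1.48 -0.85  1.61 -2.15] 1.1e-28
```

View pics/s2.png

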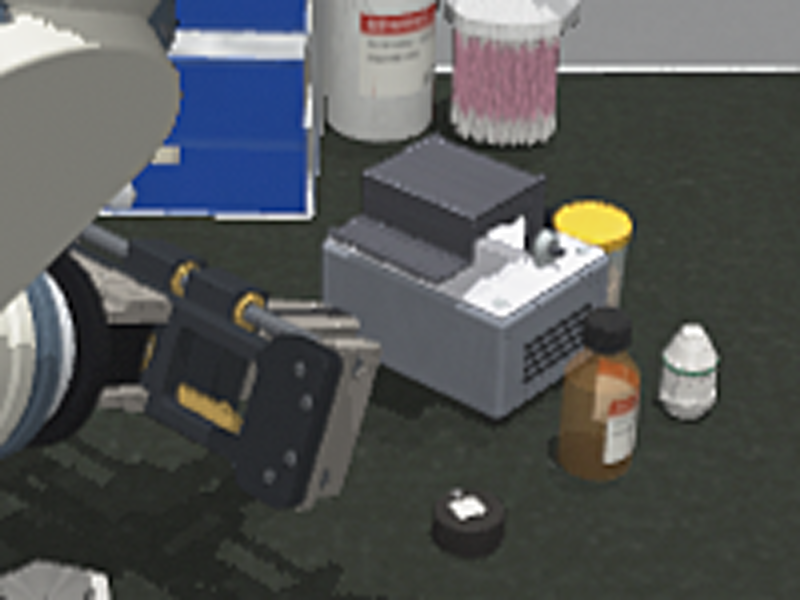

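View pics/w2.png

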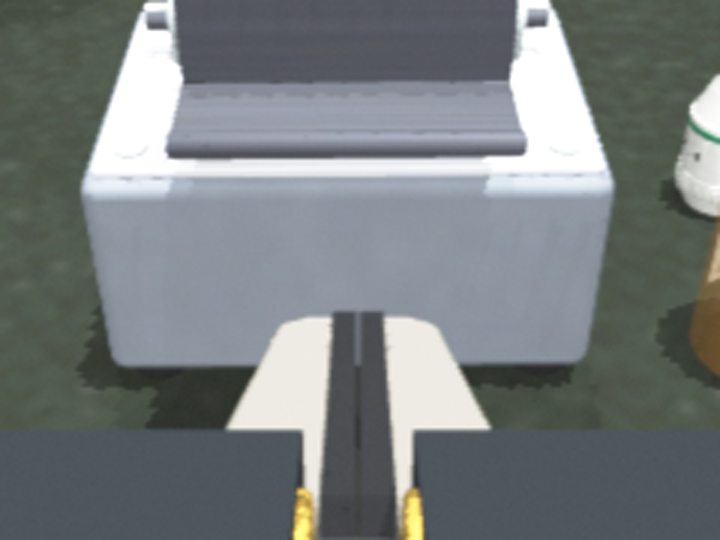

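Emit:
send_rows:
  motion: [-0.001,-0.023,0.05,0,0,0,1,-0.001,-0.023,0.05,0,0,0,1,-0.001,-0.023,0.05,0,0,0,1,-0.001,-0.023,0.05,0,0,0,1,-0.001,-0.023,0.05,0,0,0,1,-0.001,-0.023,0.05,0,0,0,1,0,0,0,0,0,0,1]

```text
t: 7.28
tool_pos: [547.1, 291.0, 67.1]
orientation: [-0.12, 0.827, -0.543, 0.081]
ft_force: [-0.3, 1.0, -0.1]
gripper_width: 0.4
```

```bash
python3 -c "
from h import *
pic(3)
line([(-45,84)],[5])"
```

```text
t 7.38 corner box x,y,z [-45.1  -0.3  66.2] F [ 0.6 -0.2 -0.2] Fbox x,y [0.4 0.5]
max shift 0.030 turn 0.0000
[-0, -0.028, -0.012, -0, -0, -0, 1, -0, -0.028, -0.012, -0, -0, -0, 1, -0, -0.028, -0.012, -0, -0, -0, 1, -0, -0.028, -0.012, -0, -0, -0, 1, -0, -0.028, -0.012, -0, -0, -0, 1]
ik [ 0.9   0.93  1.48 -0.85  1.61 -2.15] 8.0e-23
```

View pics/s3.png

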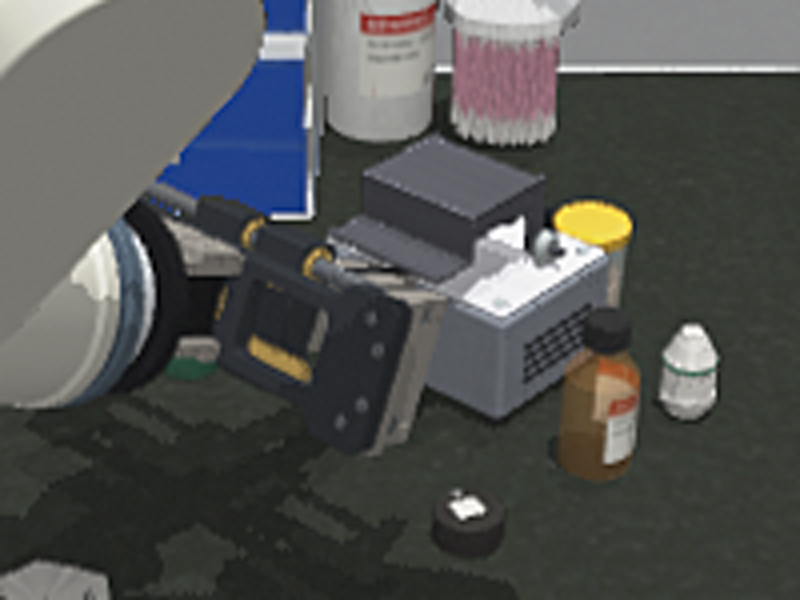

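View pics/w3.png

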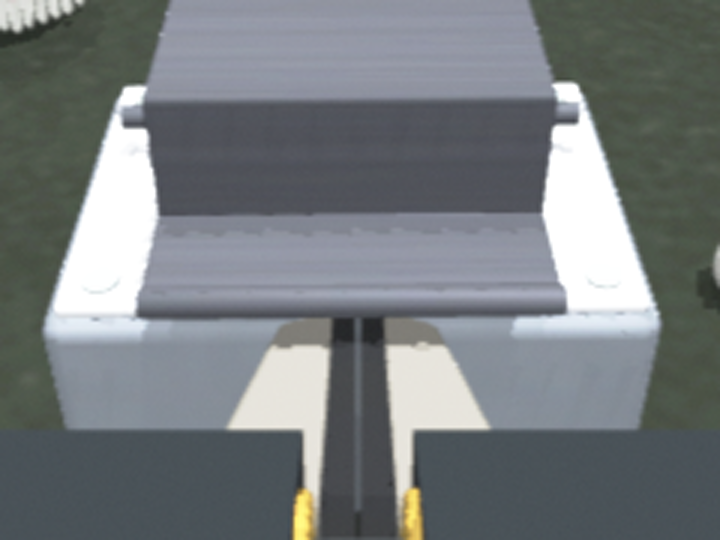

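```bash
python3 -c "
from h import *
line([(-40.5,68),(-37,84)],[1,4])"
```

```text
t 7.38 corner box x,y,z [-45.1  -0.3  66.2] F [ 0.6 -0.2 -0.2] Fbox x,y [0.4 0.5]
max shift 0.042 turn 0.0022
[-0.002, -0.031, 0.028, -0.002, -0, -0.001, 1]
ik [ 0.9   0.95  1.48 -0.85  1.59 -2.13] 1.5e-27
max shift 0.034 turn 0.0000
[-0, -0.033, -0.007, 0, 0, 0, 1, 0, -0.033, -0.007, 0, 0, 0, 1, -0, -0.033, -0.007, 0, 0, 0, 1, -0, -0.033, -0.007, 0, 0, 0, 1]
ik [ 0.89  0.93  1.49 -0.86  1.6  -2.15] 1.3e-21
```

Emit:
send_rows:
  motion: [0,-0.03,0.028,0,0,0,1,0,-0.033,-0.007,0,0,0,1,0,-0.033,-0.007,0,0,0,1,0,-0.033,-0.007,0,0,0,1,0,-0.033,-0.007,0,0,0,1,0,0,0,0,0,0,1]

```text
t: 7.88
tool_pos: [549.2, 285.3, 85.8]
orientation: [-0.12, 0.827, -0.542, 0.082]
ft_force: [-0.0, 0.1, -0.3]
gripper_width: 0.7
```

```bash
python3 -c "
from h import *
pic(4)
line([(-34,100)],[4])"
```

```text
t 7.98 corner box x,y,z [-37.9  -0.2  84.3] F [ 0.1 -0.1  0.1] Fbox x,y [0.1 0.1]
max shift 0.035 turn 0.0000
[-0, -0.034, -0.006, -0, -0, -0, 1, -0, -0.034, -0.006, -0, -0, -0, 1, -0, -0.034, -0.006, -0, -0, -0, 1, -0, -0.034, -0.006, -0, -0, -0, 1]
ik [ 0.89  0.9   1.5  -0.86  1.61 -2.16] 4.5e-23
```

View pics/s4.png

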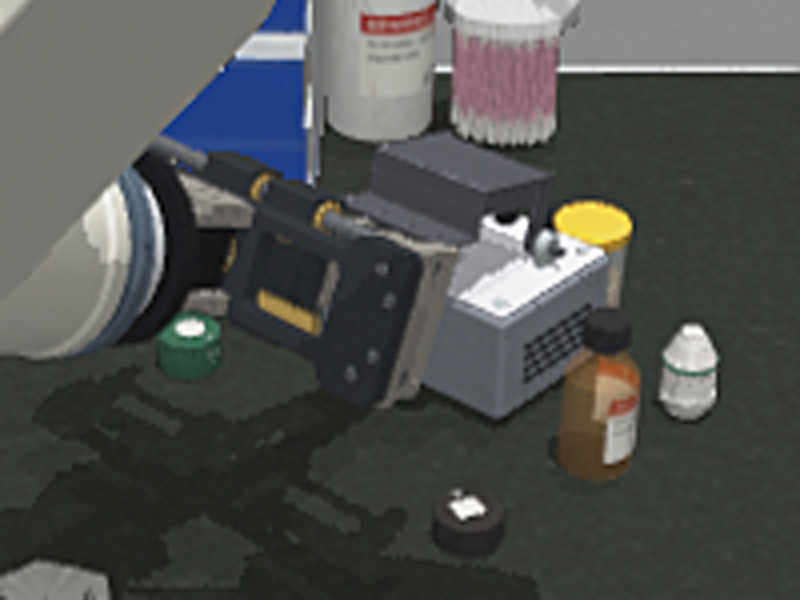

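View pics/w4.png

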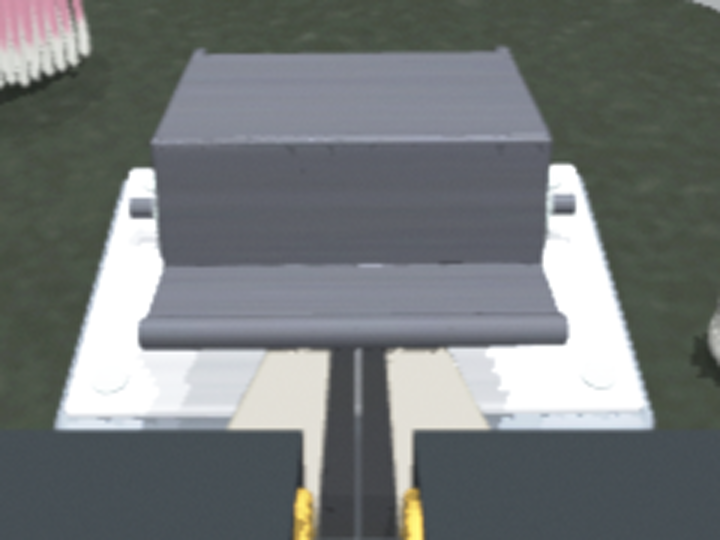

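Emit:
send_rows:
  motion: [0,-0.032,-0.005,0,0,0,1,0,-0.032,-0.005,0,0,0,1,0,-0.032,-0.005,0,0,0,1,0,-0.032,-0.005,0,0,0,1,0,-0.032,-0.005,0,0,0,1,0,0,0,0,0,0,1,0,0,0,0,0,0,1]

```text
t: 8.57
tool_pos: [550.4, 280.4, 103.9]
orientation: [-0.12, 0.827, -0.543, 0.082]
ft_force: [0.3, -0.2, 0.1]
gripper_width: 0.6
```

```bash
python3 -c "
from h import *
pic(5)
f=viewer.grab_frame('wrist')
s=monitor.sense();T=np.eye(4);T[:3,:3]=R.from_quat(s['orientation']).as_matrix();T[:3,3]=s['tool_pos'];C=T@f['hand_eye']
for th in (.3,.4,.5,.6):
  c,sn=np.cos(th),np.sin(th);o=[]
  for x,z in((-33,76),(-33,101),(-57,79)):
    a,b=x-15,z-68; o.append([15+a*c+b*sn,0,68-a*sn+b*c])
  print(th,((proj(f,w(BOX,o),C)-[200,170])*3).round(0).tolist())
line([(-20,98),(-7,95)],[6,6])"
```

```text
0.3 [[355.0, 351.0], [354.0, 217.0], [355.0, 405.0]]
0.4 [[355.0, 324.0], [354.0, 184.0], [355.0, 358.0]]
0.5 [[355.0, 296.0], [354.0, 153.0], [355.0, 311.0]]
0.6 [[355.0, 268.0], [354.0, 125.0], [354.0, 263.0]]
t 8.72 corner box x,y,z [-32.9  -0.5 102.6] F [ 0.1 -0.4  0.2] Fbox x,y [ 0.4 -0.1]
max shift 0.019 turn 0.0000
[-0.001, -0.002, 0.019, -0, -0, -0, 1, -0.001, -0.002, 0.019, -0, -0, -0, 1, -0.001, -0.002, 0.019, -0, -0, -0, 1, -0.001, -0.002, 0.019, -0, -0, -0, 1, -0.001, -0.002, 0.019, -0, -0, -0, 1, -0.001, -0.002, 0.019, -0, -0, -0, 1]
ik [ 0.87  0.9   1.52 -0.87  1.59 -2.16] 1.4e-22
max shift 0.018 turn 0.0000
[-0, -0.004, 0.018, 0, 0, 0, 1, 0, -0.004, 0.018, 0, 0, 0, 1, 0, -0.004, 0.018, 0, 0, 0, 1, -0, -0.004, 0.018, 0, 0, 0, 1, -0, -0.004, 0.018, 0, 0, 0, 1, 0, -0.004, 0.018, 0, 0, 0, 1]
ik [ 0.86  0.9   1.54 -0.88  1.58 -2.15] 1.7e-30
```

View pics/s5.png

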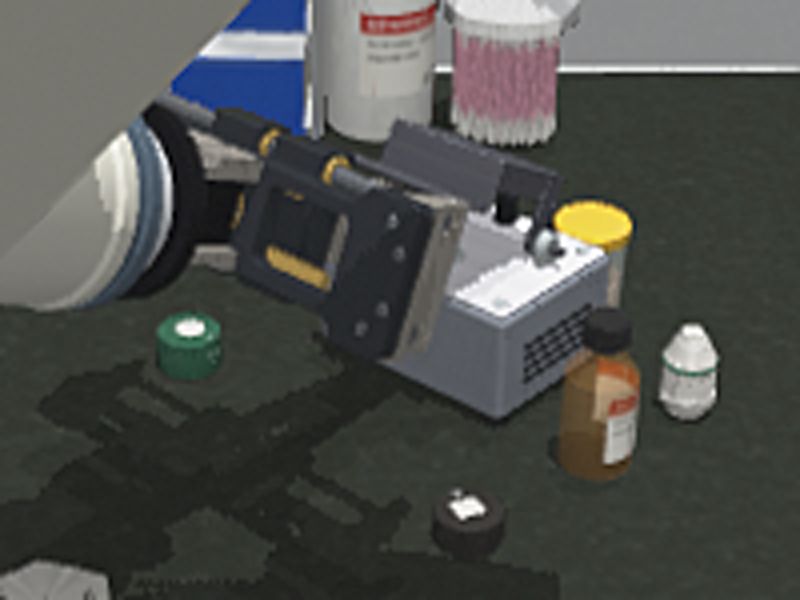

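View pics/w5.png

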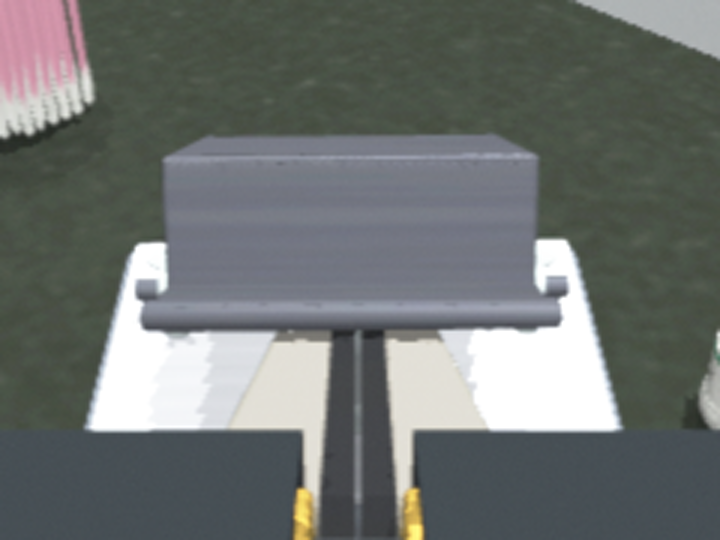

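Emit:
send_rows:
  motion: [0,-0.002,0.019,0,0,0,1,0,-0.002,0.019,0,0,0,1,0,-0.002,0.019,0,0,0,1,0,-0.002,0.019,0,0,0,1,0,-0.002,0.019,0,0,0,1,0,-0.002,0.019,0,0,0,1]

```text
t: 9.22
tool_pos: [554.2, 267.8, 100.3]
orientation: [-0.12, 0.827, -0.543, 0.082]
ft_force: [-3.6, 5.4, 10.0]
gripper_width: 0.3
```

Emit:
send_rows:
  motion: [0,-0.004,0.018,0,0,0,1,0,-0.004,0.018,0,0,0,1,0,-0.004,0.018,0,0,0,1,0,-0.004,0.018,0,0,0,1,0,-0.004,0.018,0,0,0,1,0,-0.004,0.018,0,0,0,1]

```text
t: 9.72
tool_pos: [558.0, 255.2, 97.0]
orientation: [-0.12, 0.827, -0.543, 0.082]
ft_force: [0.0, 1.9, 3.2]
gripper_width: 0.4
```

```bash
python3 -c "
from h import *
pic(6)
line([(-2,93)],[4])"
```

```text
t 9.82 corner box x,y,z [-6.3 -0.5 96. ] F [0.  1.  1.4] Fbox x,y [-1.   0.3]
max shift 0.011 turn 0.0000
[-0.001, 0.002, 0.011, -0, -0, -0, 1, -0.001, 0.002, 0.011, -0, -0, -0, 1, -0.001, 0.002, 0.011, -0, -0, -0, 1, -0.001, 0.002, 0.011, -0, -0, -0, 1]
ik [ 0.85  0.9   1.54 -0.89  1.57 -2.15] 8.7e-30
```

View pics/w6.png

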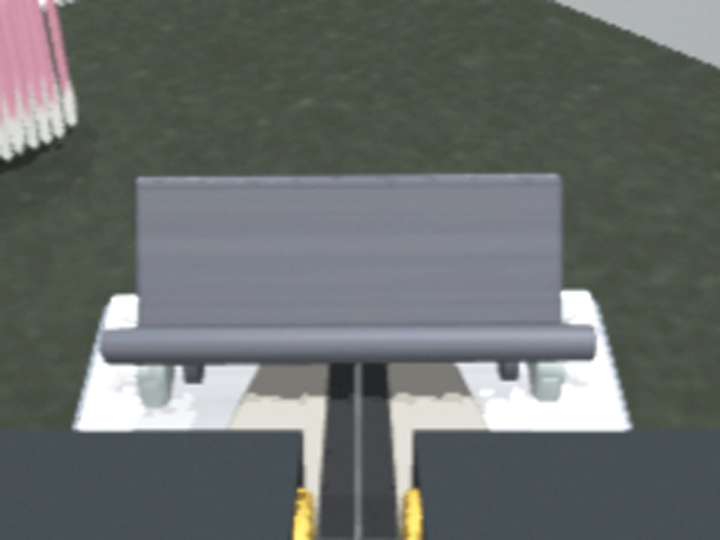

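View pics/s6.png

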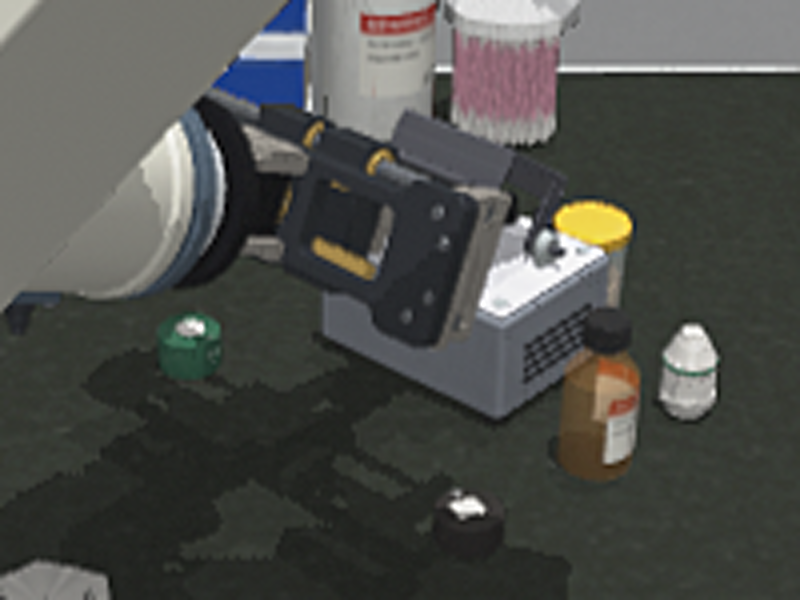

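Emit:
send_rows:
  motion: [0,0.002,0.011,0,0,0,1,0,0.002,0.011,0,0,0,1,0,0.002,0.011,0,0,0,1]

```text
t: 10.07
tool_pos: [558.8, 252.1, 94.6]
orientation: [-0.12, 0.827, -0.543, 0.082]
ft_force: [-2.1, 6.8, 5.4]
gripper_width: 0.4
```

Emit:
send_rows:
  motion: [0,0.002,0.008,0,0,0,1,0,0,0,0,0,0,1]

```text
t: 10.23
tool_pos: [558.9, 252.0, 94.6]
orientation: [-0.12, 0.827, -0.543, 0.082]
ft_force: [-4.2, 7.8, 5.9]
gripper_width: 0.3
```

```bash
python3 -c "
from h import *
where()"
```

```text
t 10.23 corner box x,y,z [-3.2 -0.4 93.9] F [-4.2  7.8  5.9] Fbox x,y [-8.7 -1.7]
```

Emit:
send_rows:
  motion: [0,0,0.012,0,0,0,1,0,0,0,0,0,0,1,0,0,0,0,0,0,1]

```text
t: 10.48
tool_pos: [559.1, 251.7, 94.5]
orientation: [-0.12, 0.827, -0.542, 0.082]
ft_force: [-6.2, 11.3, 9.9]
gripper_width: 0.9
```

```bash
python3 -c "
from h import *
pic(7)
where()"
```

```text
t 10.58 corner box x,y,z [-2.8 -0.3 93.7] F [-6.6 12.2  9.2] Fbox x,y [-13.6  -2.8]
```

View pics/w7.png

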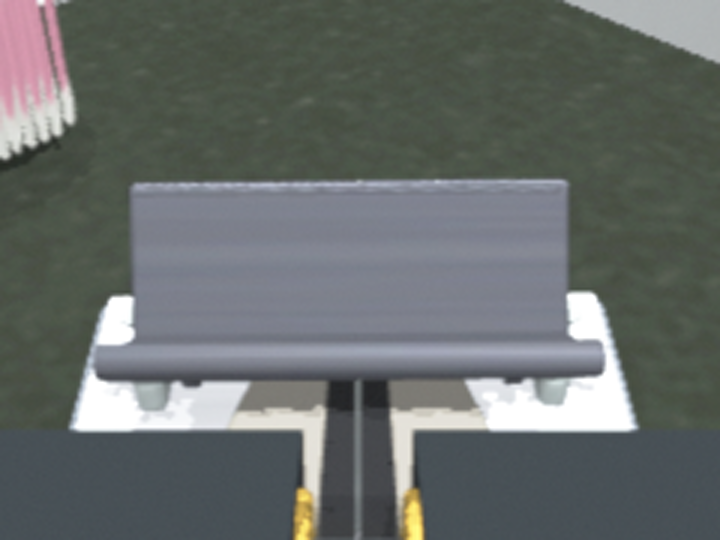

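View pics/s7.png

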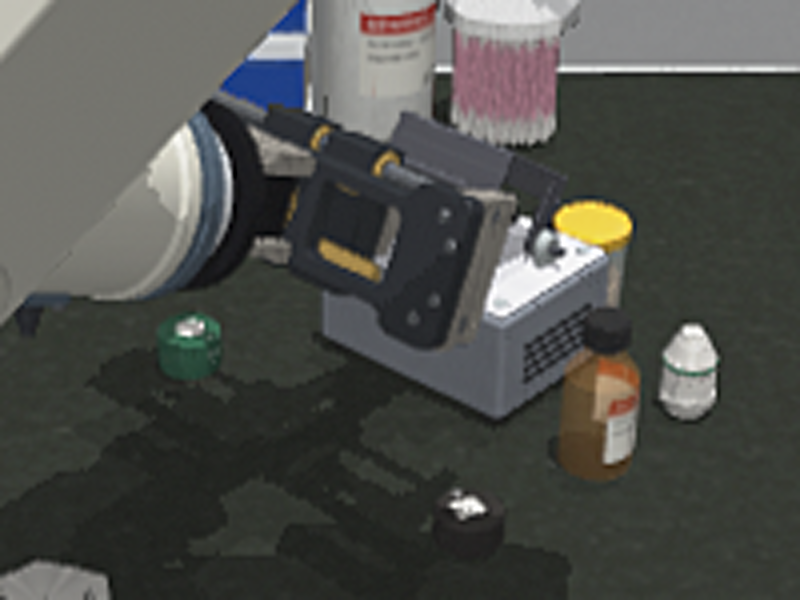

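Emit:
send_rows:
  motion: [0,0,-0.03,0,0,0,1,0,0,-0.05,0,0,0,1,0,0,-0.05,0,0,0,1,0,0,-0.05,0,0,0,1,0,0,-0.05,0,0,0,1,0,0,-0.06,0,0,0,1,0,0,-0.08,0,0,0,1,0,0,-0.1,0,0,0,1,0,0,-0.1,0,0,0,1,0,0,-0.1,0,0,0,1,0,0,-0.1,0,0,0,1,0,0,-0.1,0,0,0,1]

```text
t: 11.58
tool_pos: [531.2, 343.2, 135.6]
orientation: [-0.121, 0.827, -0.543, 0.082]
ft_force: [-0.1, -1.0, 0.1]
gripper_width: 0.2
```

Emit:
send_rows:
  motion: [0,0,0,0,0,0,1,0,0,0,0,0,0,1]

```text
t: 11.75
tool_pos: [531.5, 342.7, 135.2]
orientation: [-0.121, 0.827, -0.542, 0.082]
ft_force: [-0.7, 0.2, -0.2]
gripper_width: 0.5
```

```bash
python3 -c "
from h import *
pic(8)
where()
f=viewer.grab_frame('top');cv2.imwrite('pics/top8.png',cv2.resize(f['img'][170:320,200:430],None,fx=3.4,fy=3.4))"
```

```text
t 11.85 corner box x,y,z [-96.7  -0.6 134. ] F [ 0.1  0.2 -1.5] Fbox x,y [-0.2  0.1]
```

View pics/w8.png

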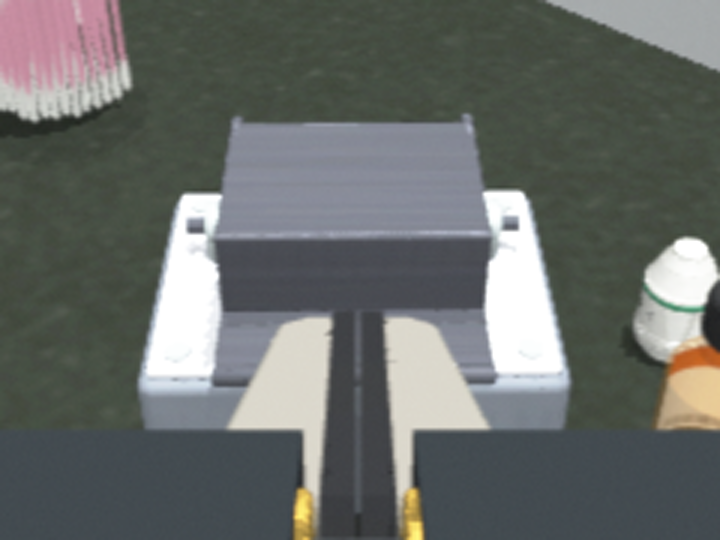

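View pics/s8.png

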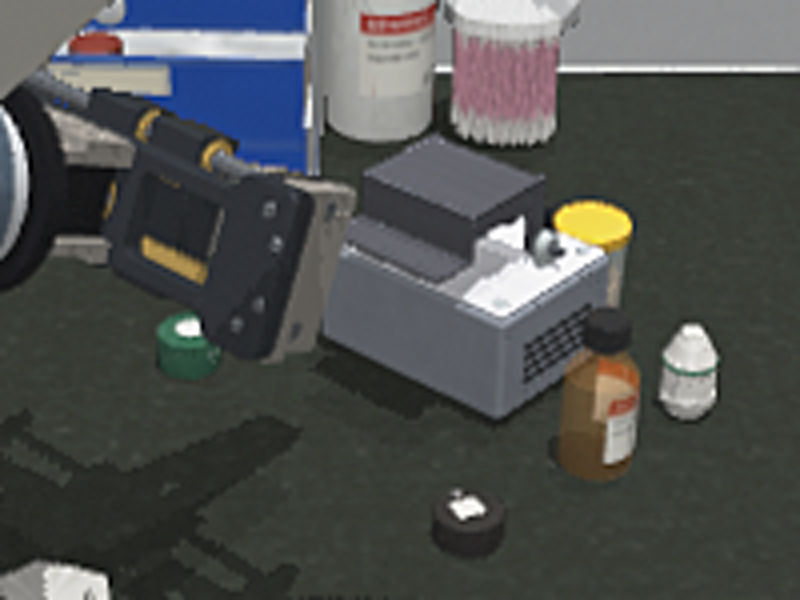

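View pics/top8.png

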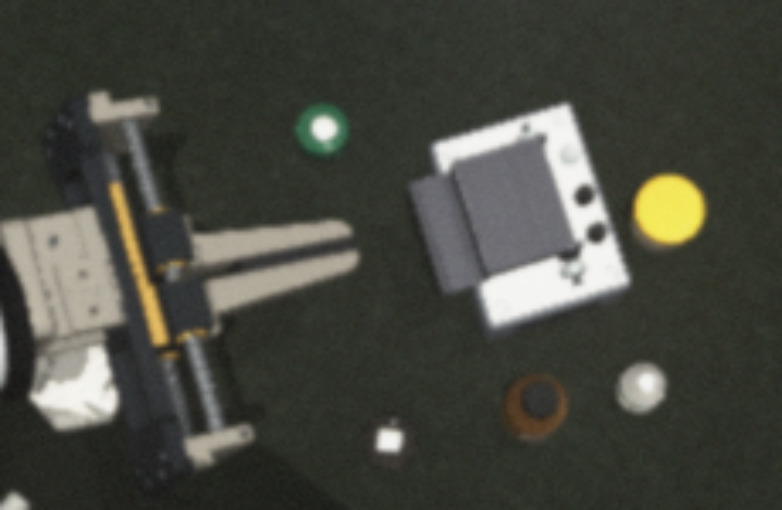

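```bash
python3 -c "
import cv2,numpy as np
a=cv2.imread('pics/s2.png')[180:320,400:640];b=cv2.imread('pics/s8.png')[180:320,400:640]
cv2.imwrite('pics/cmp.png',cv2.resize(np.vstack([a,b]),None,fx=2,fy=2))
"
```

```text
(no output)
```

View pics/cmp.png

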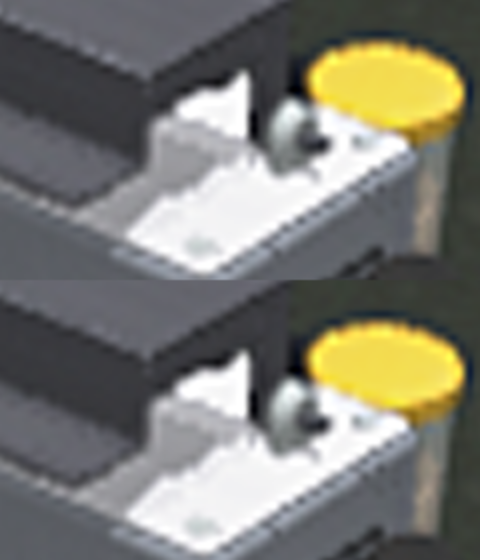

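```bash
python3 -c "
from h import *
ctrl.job_done();print(monitor.sense()['t'])"
```

```text
the job is handed in; nothing more can be done
the job is handed in; nothing more can be done
```

I lifted the guard with the closed fingers under its lip, pushed the toggle back to its stop with the guard propped up, then withdrew. The guard dropped shut, and I handed the job in at about 12 s of the 40 s allowed.

**Guard lift:** the wrist image, compared with the box geometry, put the guard at about 0.49 rad. The fingers were still about 7 mm short of the toggle knob.

**Toggle push:** the fingers met light resistance at first. They then stalled with the finger's upper front edge at x = -3 mm, z = 94 mm in box axes. That is within about 1 mm of where I worked out the stop to be. Pushing on raised the force to about 14 N along the box's front-to-back axis with almost no further movement, and the guard stayed up throughout.

**Final check:** the wrist, scene and top pictures show the guard lying flat as it did at the start. The jar, bottle, objective and both specimens look to be where they were. I did not measure their positions again. The hex block is only partly visible in the later pictures, but the arm did not come down near it. The fingers are about 40 mm in front of the lip and touching nothing.

**Not confirmed by eye:** the toggle is hidden once the guard is shut. That it is on rests only on where the fingers stalled and the force rise there.

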